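# Fit the seed roller to the seeder shaft and show it to the inspection camera

### The job

Put the tray seeder's drive shaft together for inspection: slide the large seed roller over the square shaft standing in the wooden block until it sits fully home on the gear, then take the shaft by the bare end above the roller and lift it out of the block with the roller on it. Finish while holding it upright and still in the air in front of the inspection camera, the middle of the roller on the lens axis and 150 mm from the lens, one of the roller's two rows of seed pockets facing straight into the lens; do not put it down or let go. Keep off the camera and its stand and leave the spare roller, seed tub and spanner where they lie.

Things in the scene. Friction and masses are not known exactly. Their poses are not given: they have to be found in the camera images.
- roller: Large white plastic seed roller, 60 mm diameter, 36 mm tall, lying flat. Origin: centre of its underside; z along the bore. Hub 30 mm square, full height, with a 15 mm square through bore, sides along own x and y. Rim z 1.5 to 34.5 mm, 6 mm wall. Two opposite rows of three 9 mm pockets face own +x and -x; a dark groove across the rim's top marks each row. About 110 g.
- roller_mid (a point): The middle of the large roller: on its bore axis, 18 mm above its underside. Axes as the roller's.
- shaft: Loose steel shaft upright in the block's hole, free to turn; 260 g. Origin: on axis at the gear's underside, z up. 44 mm gear, z 0 to 12 mm, rests on the block; 14 mm round journal, 30 mm long, below. 14 mm square above, flats facing own x, y, to z 84 mm, last 6 mm tapering to 9 mm. Roller fits in any quarter turn, 0.5 mm play a side; home, its underside is at z 12 mm, 36 mm of shaft bare above.
- block: Fixed hardwood block 90 x 120 mm, 45 mm tall, origin at the centre of its underside, 120 mm side along y. The shaft stands in its 17 mm through hole in the middle; two smaller holes beside it are empty.
- camstand: The inspection camera's fixed stand: dark base plate 160 x 130 mm, 12 mm thick, with a 20 mm column 322 mm tall that carries a grey camera with a black lens in a 72 mm ring light. Origin under the column, x points (level) the way the camera looks. The camera's height on the column differs from time to time, lens axis 170 to 240 mm above the bench.
- lens (a point): Centre of the lens's front glass, 100 mm ahead of the column's axis. x points along the lens axis out of the camera (level), z up.
- focus (a point): The point in the air on the lens axis, 150 mm in front of the lens glass, where the middle of the roller belongs. Axes as the lens's: x along the lens axis away from the camera, z up.
- spare_roller: Bystander: a smaller white seed roller, 48 mm diameter, 20 mm tall, lying flat, twelve small pockets round it and no grooves. Origin at the centre of its underside.
- seed_tub: Bystander: pale jar with a white cap, 60 mm diameter, 75 mm tall, upright. Origin at the centre of its underside.
- spanner: Bystander: steel spanner 150 mm long, lying along its own x. Origin about its middle.
There are look-alikes about, which are no part of the job. Of the things shaped like the block, the wooden one is meant.

How it is judged:
On the way, in this order (a step that is already met when the one before it is completed fails the run):
1. the large roller sits fully home on the gear, square on the shaft, the shaft still in the block (z of roller_mid in the frame of shaft between 0.0275 and 0.0325 m and x of roller_mid in the frame of shaft between -0.003 and 0.003 m and y of roller_mid in the frame of shaft between -0.003 and 0.003 m and angle between the z axis of roller and the z axis of shaft, either way round below 0.08 rad and z of shaft in the frame of block below 0.055 m and horizontal distance between shaft and block below 0.01 m), for 0.3 s.
2. the shaft is lifted clear out of the block with the roller home on it (z of roller_mid in the frame of shaft between 0.0275 and 0.0325 m and x of roller_mid in the frame of shaft between -0.003 and 0.003 m and y of roller_mid in the frame of shaft between -0.003 and 0.003 m and angle between the z axis of roller and the z axis of shaft, either way round below 0.08 rad and z of shaft in the frame of block above 0.085 m and contact force between shaft and block below 0.05 N), for 0.1 s.
At the end, for the whole second after the job is handed in: Shaft held in the air by the gripper, clear of block and camera; roller home on the gear (2.5 mm); its middle within 25 mm of the focus along the lens axis, 15 mm sideways and in height; shaft upright within 7 deg; a pocket row faces the lens within 11 deg; still; bystanders within 30 mm (z of roller_mid in the frame of shaft between 0.0275 and 0.0325 m and x of roller_mid in the frame of shaft between -0.003 and 0.003 m and y of roller_mid in the frame of shaft between -0.003 and 0.003 m and angle between the z axis of roller and the z axis of shaft, either way round below 0.08 rad and x of roller_mid in the frame of focus between -0.025 and 0.025 m and y of roller_mid in the frame of focus between -0.015 and 0.015 m and z of roller_mid in the frame of focus between -0.015 and 0.015 m and angle between shaft's own z axis and vertical below 0.12 rad and angle between the x axis of roller and the x axis of focus, either way round below 0.2 rad and contact force between the fingers and shaft above 1 N and contact force between shaft and block below 0.05 N and contact force between each of shaft, roller and camstand below 0.05 N and linear speed of roller below 0.02 m/s and angular speed of roller below 0.2 rad/s and distance of each of spare_roller, seed_tub, spanner from where it was at the start of the episode below 0.03 m); the arm keeps its last pose, push and grip.
It fails at once if the camera or its stand is touched (contact force between camstand and anything else above 1 N).
It fails at once if the spare roller is disturbed (distance of spare_roller from where it was at the start of the episode above 0.03 m or angle between spare_roller's own z axis and vertical above 0.5 rad).
It fails at once if the seed tub is disturbed (distance of seed_tub from where it was at the start of the episode above 0.03 m or angle between seed_tub's own z axis and vertical above 0.5 rad).
It fails at once if the spanner is disturbed (distance of spanner from where it was at the start of the episode above 0.03 m or angle between spanner's own z axis and vertical above 0.5 rad).
It also fails if it takes over 51 s, if anything falls off the work surface, if the arm or the gripper's body presses on something with over 40 N, if the wrist force passes 120 N, or if a joint passes its speed limit or range.

### The arm

A 7-joint arm with a two-finger parallel gripper is mounted at the origin on the work surface. World frame = base frame: x ahead of the robot, y to its left, z up, the work surface at z = 0. Lengths are in m, angles in rad, forces in N, time in s.
With the tool pointing down it reaches from about 0.4 to 0.85 m from the base axis. Payload 10.4 kg.
Tool frame: the origin (TCP) lies at the very end of the fingers, on their centre line; the grasp point (between the pads) lies 19 mm behind it (manip.grasp_offset is the distance from the TCP to the grasp point, in m); z points along the fingers, y is the line along which they close (so a half turn about z gives the same grasp; the last joint's range is limited). The gripper opens to 85 mm and grips with 20 to 120 N. Pads are 22 mm wide; open, the fingers measure 114 mm over their backs; the gripper's body (76 mm by 85 mm) begins 54 mm behind the grasp point. The pads swing forward as they close: fully open they stand 13 mm farther back than shut.
Start: joints at [1.138, 0.332, -0.065, 1.46, 0.022, 1.35, -0.088], TCP at [0.249, -0.573, 0.231] pointing down, gripper open.
Joint ranges: [-2.6, 2.6], [-0.5, 2.12], [-1.47, 1.34], [0.16, 2.42], [-1.27, 4.41], [0.06, 2.06], [-2.6, 2.6]. Speed limits (rad/s): [2.22, 2.22, 2.79, 2.79, 3.14, 3.14, 3.14].

### API

Orientations are given as a unit quaternion [w, x, y, z].
In Python, from station import manip gives the robot as it stands. The module is installed in compiled form; this text tells all that it offers.
- The arm moves only by the shell command python3 -m handwheel 'ROWS' [FORCE]. ROWS is JSON, a list of rows, each an object with "translation": the shift along the tool's x, y, z in cm, a list of three; "rotation": the turn, a rotation vector about the tool's x, y, z in degrees, a list of three; "grip": the opening, from 0 (shut) to 1 (fully open). A call has 1 to 12 rows; each row is the pose to reach, as a shift and turn from the pose commanded when the call began, along the tool's axes at that moment; what a row does not reach only later rows make up. A row lasts 1/12 s, in which the tool goes at most 41.7 mm and 7.16 degrees, less where a joint would pass 70% of its speed; a pose out of reach is approached as far as the arm can. A call with a gripper value outside its range is refused whole. The fingers move at their own pace and stop on an object; FORCE is the grip in N (left out, the last holds). Time passes only in rows, so rows that repeat a pose let the fingers close. It gives the time, the measured TCP pose, the force, the opening and the grip force at its end, in the units of the state.
- manip.state(): the state, without advancing time (a new reading comes with each control period).
- manip.grab_frame(name): name is "side" or "top" or "wrist"; returns the picture (400x640x3 uint8, blue, green, red); there is no depth.
- manip.camera_model(name): a dict with "mtx" (3x3 intrinsics, pixels), "rvec" (rotation vector, rad) and "tvec" (3), from world to camera coordinates, as OpenCV has them. Camera axes: x right, y down, z forward; pixel columns grow to the right and rows downward; lengths in m; the calibration is good to about 2 mm. A picture is of the moment at which its call begins: read the wrist's pose just before it. camera_model takes no time and is no camera call; for the wrist camera it gives the pose at the moment of the call.
- manip.finish_job(): hands the job in; it is judged then, once.
The state is a dict: "time": time; "joint_positions": joint angles; "dq": joint speeds; "tau": joint torques, N m; "ee_pos": TCP position; "eef_rot": TCP orientation; "force": force on the tool from outside, world axes, zero at the start; "moment": the same for the moment, N m; "opening": finger opening in m; "grip_force": force on a finger pad.
Only numpy, scipy, OpenCV 4.12 (cv2) and the standard library are available. Lean on these libraries where they do the work, as an engineer would, in place of code of your own. Each camera call takes 0.05 s, during which the arm holds its last target. There are 200 camera calls.

## Working session

There is one attempt and no reset: what is moved stays moved. The work goes in short steps, Python scripts to look and compute and a shell command to move; the robot and the scene stay as the last step left them, time stands still between calls to the robot, and variables do not carry over. Pictures are saved under pics/ and viewed, at most 10 in all, crops included, and the job is handed in when it is done.

```bash
mkdir -p pics
cat > h.py <<'E'
import numpy as np,cv2
from station import manip
from scipy.spatial.transform import Rotation as R
def ray(name,uv,z,cm=None):
    c=cm or manip.camera_model(name);K=np.array(c["mtx"]);Rm=cv2.Rodrigues(np.array(c["rvec"],float))[0];t=np.array(c["tvec"]).ravel()
    d=Rm.T@np.linalg.inv(K)@np.array([uv[0],uv[1],1.]);o=-Rm.T@t
    return o+d*(z-o[2])/d[2]
def ray_od(name,uv,cm=None):
    c=cm or manip.camera_model(name);K=np.array(c["mtx"]);Rm=cv2.Rodrigues(np.array(c["rvec"],float))[0];t=np.array(c["tvec"]).ravel()
    d=Rm.T@np.linalg.inv(K)@np.array([uv[0],uv[1],1.]);return -Rm.T@t,d/np.linalg.norm(d)
def proj(name,p,cm=None):
    c=cm or manip.camera_model(name)
    return cv2.projectPoints(np.array([p],float),np.array(c["rvec"],float),np.array(c["tvec"],float),np.array(c["mtx"],float),None)[0].ravel()
E
python3 - <<'E'
from h import *
for n in("top","side","wrist"):
    im=manip.grab_frame(n);cv2.imwrite(f"pics/{n}0.png",im)
    print(n,ray_od(n,(320,200)))
s=manip.state();print(s["time"],s["ee_pos"],s["eef_rot"],s["opening"])
E
```

```text
top (array([ 0.47446109, -0.07784285,  1.30346665]), array([ 0.0462234 ,  0.00231254, -0.99892845]))
side (array([0.07080269, 0.56989292, 0.94126556]), array([ 0.40597473, -0.56866114, -0.71540829]))
wrist (array([ 0.32300794, -0.54111945,  0.37317089]), array([-0.28542593, -0.11623824, -0.95132577]))
0.15 [ 0.24890269 -0.5729808   0.23068272] [-5.57615302e-04  9.79081349e-01  2.03468387e-01 -1.31647027e-04] 0.08523973912924389
```

View pics/top0.png

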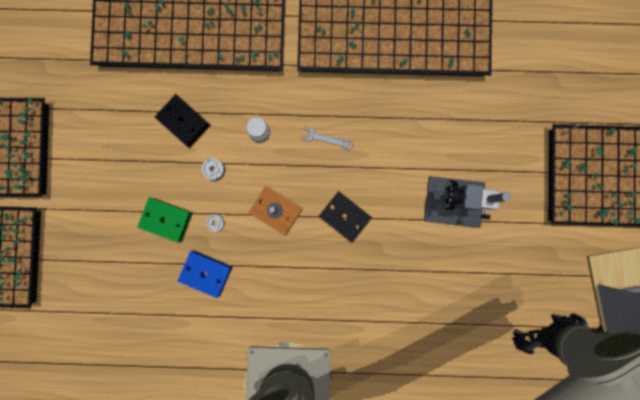

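View pics/side0.png

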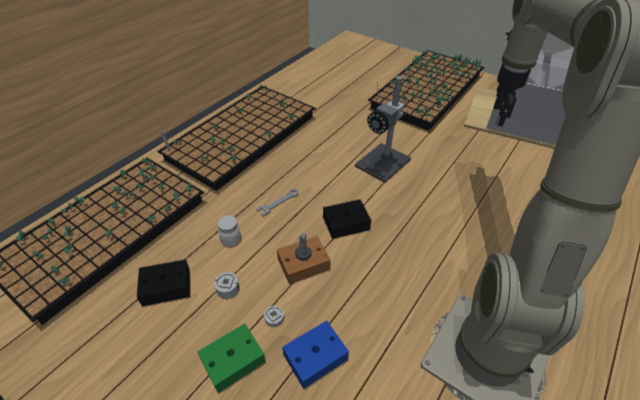

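Run:
```python
from h import *
t=cv2.imread("pics/top0.png");s=cv2.imread("pics/side0.png")
a=cv2.resize(t[160:240,410:530],None,fx=3.3,fy=3.3,interpolation=cv2.INTER_CUBIC)
b=cv2.resize(s[70:190,345:425],None,fx=4.9,fy=4.9,interpolation=cv2.INTER_CUBIC)
c=cv2.resize(t[145:235,185:305],None,fx=3.3,fy=3.3,interpolation=cv2.INTER_CUBIC)
o=np.zeros((600,800,3),np.uint8);o[:a.shape[0],:a.shape[1]]=a;o[300:300+c.shape[0],:c.shape[1]]=c;o[:b.shape[0],402:402+b.shape[1]]=b
cv2.imwrite("pics/c1.png",o)
for n,uv,z in(("roller",(212,169),.036),("spare",(215,223),.02),("shafttop",(275,210),.129),("blk",(275,211),.045),("plate",(454,202),.012),("tub",(258,129),.075),("spanner",(329,139),.01)):print(n,ray("top",uv,z).round(3))
for n,uv,z in(("roller",(227,284),.036),("shafttop",(304,237),.129),("colbase",(388,158),.012)):print(n,ray("side",uv,z).round(3))
```

```text
roller [0.611 0.228 0.036]
spare [0.461 0.218 0.02 ]
shafttop [0.5   0.04  0.129]
blk [0.499 0.048 0.045]
plate [ 0.54  -0.452  0.012]
tub [0.719 0.098 0.075]
spanner [ 0.709 -0.095  0.01 ]
roller [0.599 0.232 0.036]
shafttop [0.488 0.053 0.129]
colbase [ 0.528 -0.476  0.012]
```

View pics/c1.png

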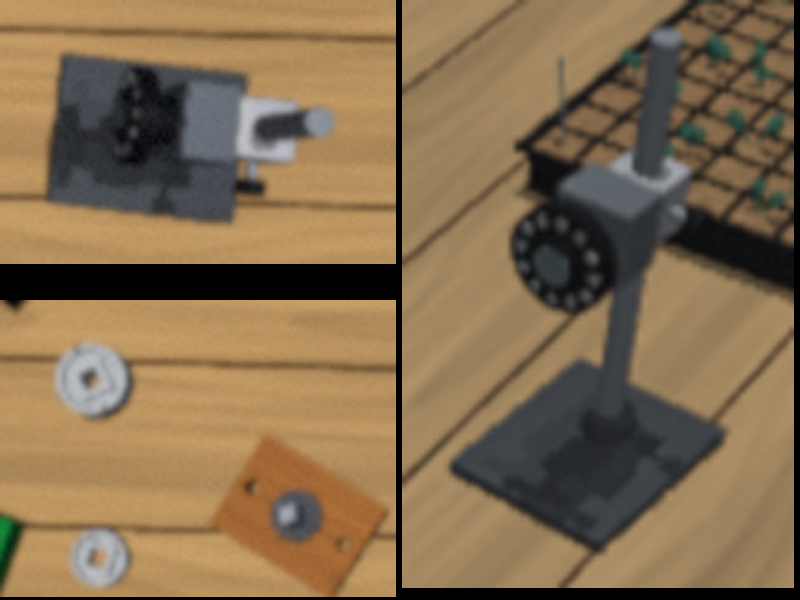

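```bash
cat > plan.py <<'E'
from h import *
P=[ray("top",(410+u/3.3,160+v/3.3),.012)[:2] for u,v in((63,55),(245,75),(232,222),(50,200))]
d=(P[0]-P[1])+(P[3]-P[2]);print("plate",np.round(P,3),np.linalg.norm(d)/2,np.linalg.norm(P[0]-P[3]))
yaw=np.arctan2(d[1],d[0]);x=np.array([np.cos(yaw),np.sin(yaw),0])
c1=ray("top",(507,197),.322);c2=ray("side",(398.7,78.2),.322);print("col",c1,c2,"yaw",np.degrees(yaw))
# lens from side ray: closest height given xy
for c in(c1,c2,(c1+c2)/2):
    l=c+.1*x;o,dd=ray_od("side",(375.6,124.1))
    s=((l-o)[:2]@dd[:2])/(dd[:2]@dd[:2]);q=o+s*dd;print("lens",l[:2],q,"focus",(l+.15*x)[:2])
# move target above roller
E
cat > go.py <<'E'
# usage: go.py x y z yaw(deg of tool y axis) : rows wanted in tool axes
from h import *;import sys
def go(p,yaw=None):
    s=manip.state();q=s["eef_rot"];Rt=R.from_quat([q[1],q[2],q[3],q[0]])
    print("ee",np.round(s["ee_pos"],4),"yaw_y",np.degrees(np.arctan2(*Rt.as_matrix()[[1,0],1])).round(2),"tilt",np.degrees(np.arccos(-Rt.as_matrix()[2,2])).round(2),"t",s["time"],"open",s["opening"],"F",np.round(s["force"],1),"j",np.round(s["joint_positions"],2))
    print("cm",(Rt.inv().apply(np.array(p)-s["ee_pos"])*100).round(2))
    if yaw is not None:
        y=np.radians(yaw);Y=np.array([np.cos(y),np.sin(y),0])
        yb=Rt.as_matrix()[:,1]
        if Y@yb<0:Y=-Y
        Z=np.array([0,0,-1.]);T=R.from_matrix(np.c_[np.cross(Y,Z),Y,Z]);print("rot",np.degrees((Rt.inv()*T).as_rotvec()).round(2))
if __name__=="__main__":
    a=[float(v) for v in sys.argv[1:]];go(a[:3],a[3] if len(a)>3 else None)
E
python3 plan.py; python3 go.py .605 .18 .231
```

```text
plate [[ 0.609 -0.381]
 [ 0.596 -0.537]
 [ 0.471 -0.527]
 [ 0.485 -0.372]] 0.15583530468540446 0.1246694360795929
col [ 0.53795194 -0.4754443   0.322     ] [ 0.53118405 -0.46726741  0.322     ] yaw 85.05741747859932
lens [ 0.54656768 -0.37581614] [ 0.5429846  -0.37760176  0.20417409] focus [ 0.55949129 -0.22637391]
lens [ 0.53979979 -0.36763926] [ 0.53837392 -0.36834984  0.21137151] focus [ 0.5527234  -0.21819703]
lens [ 0.54318373 -0.3717277 ] [ 0.54067926 -0.3729758   0.2077728 ] focus [ 0.55610734 -0.22228547]
ee [ 0.2489 -0.573   0.2307] yaw_y -66.52 tilt 0.07 t 0.15 open 0.08523973912924389 F [-0.5  0.   0.9] j [ 1.14  0.33 -0.06  1.46  0.02  1.35 -0.09]
cm [ 6.266e+01 -5.488e+01  3.000e-02]
```

View pics/wrist0.png

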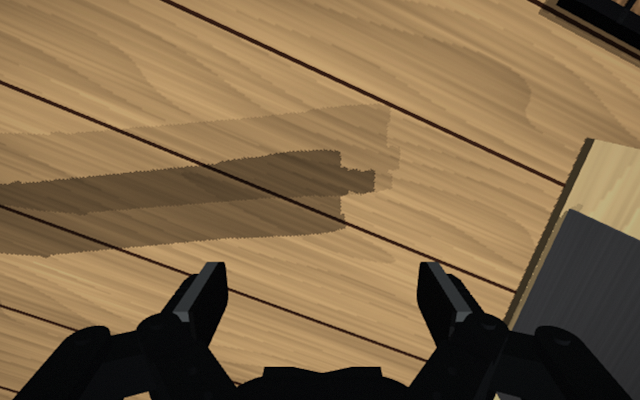

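```bash
python3 -m handwheel '[{"translation":[31,-27,0],"rotation":[0,0,-43],"grip":1},{"translation":[31,-27,0],"rotation":[0,0,-43],"grip":1},{"translation":[31,-27,0],"rotation":[0,0,-43],"grip":1},{"translation":[31,-27,0],"rotation":[0,0,-43],"grip":1},{"translation":[31,-27,0],"rotation":[0,0,-43],"grip":1},{"translation":[31,-27,0],"rotation":[0,0,-43],"grip":1},{"translation":[31,-27,0],"rotation":[0,0,-43],"grip":1},{"translation":[31,-27,0],"rotation":[0,0,-43],"grip":1},{"translation":[31,-27,0],"rotation":[0,0,-43],"grip":1},{"translation":[31,-27,0],"rotation":[0,0,-43],"grip":1},{"translation":[31,-27,0],"rotation":[0,0,-43],"grip":1}]' 40; python3 go.py .605 .18 .231 21
```

```text
time: 1.07
ee_pos: [0.4288, -0.1948, 0.2317]
eef_rot: [-0.0, 0.834, 0.552, 0.001]
force: [-0.5, 0.1, 0.1]
opening: 0.0854
grip_force: 0.0
ee [ 0.4288 -0.1948  0.2317] yaw_y -22.97 tilt 0.11 t 1.0667 open 0.08543696018409658 F [-0.5  0.1  0.1] j [ 0.8   0.02 -0.47  1.83  0.01  1.3  -0.07]
cm [41.38  1.6   0.14]
rot [  0.09  -0.07 -43.97]
```

```bash
python3 -m handwheel '[{"translation":[46,0,0],"rotation":[0,0,-44],"grip":1},{"translation":[46,0,0],"rotation":[0,0,-44],"grip":1},{"translation":[46,0,0],"rotation":[0,0,-44],"grip":1},{"translation":[46,0,0],"rotation":[0,0,-44],"grip":1},{"translation":[46,0,0],"rotation":[0,0,-44],"grip":1},{"translation":[46,0,0],"rotation":[0,0,-44],"grip":1},{"translation":[46,0,0],"rotation":[0,0,-44],"grip":1},{"translation":[46,0,0],"rotation":[0,0,-44],"grip":1},{"translation":[46,0,0],"rotation":[0,0,-44],"grip":1},{"translation":[46,0,0],"rotation":[0,0,-44],"grip":1},{"translation":[46,0,0],"rotation":[0,0,-44],"grip":1},{"translation":[46,0,0],"rotation":[0,0,-44],"grip":1}]'; python3 go.py .605 .23 .231 21
cat > look.py <<'E'
from h import *;import sys,pickle
s=manip.state();c=manip.camera_model("wrist");im=manip.grab_frame("wrist");n=sys.argv[1]
cv2.imwrite(f"pics/{n}.png",im);pickle.dump((c,s),open(f"pics/{n}.pkl","wb"))
E
python3 look.py w1
```

```text
time: 2.07
ee_pos: [0.6084, 0.2284, 0.2295]
eef_rot: [-0.003, 0.567, 0.824, 0.001]
force: [-0.3, 1.3, -0.2]
opening: 0.0853
grip_force: 0.0
ee [0.6084 0.2284 0.2295] yaw_y 20.97 tilt 0.31 t 2.0667 open 0.08525775135869404 F [-0.3  1.3 -0.2] j [ 0.1   0.49 -0.76  1.36  0.33  1.42 -0.27]
cm [ 0.27 -0.26 -0.15]
rot [-0.07 -0.3  -0.03]
```

View pics/w1.png

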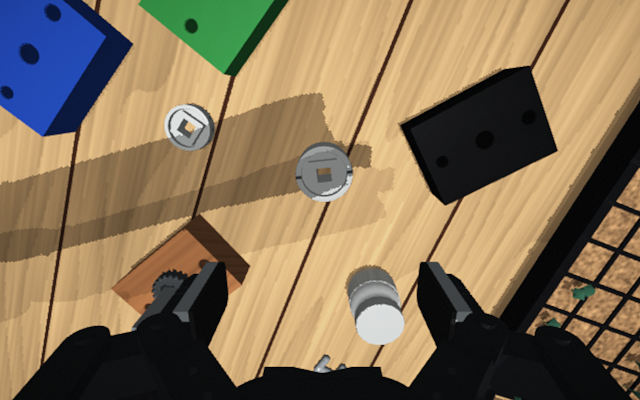

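```bash
cat > roller.py <<'E'
from h import *;import sys,pickle
n=sys.argv[1];u0,v0,z=[float(v) for v in sys.argv[2:5]];im=cv2.imread(f"pics/{n}.png");c,s=pickle.load(open(f"pics/{n}.pkl","rb"))
hsv=cv2.cvtColor(im,cv2.COLOR_BGR2HSV)
m=((hsv[...,1]<60)&(hsv[...,2]>80)).astype(np.uint8)*255
cs,h=cv2.findContours(m,cv2.RETR_CCOMP,cv2.CHAIN_APPROX_NONE)
for k in cs:
    a=cv2.contourArea(k)
    if a<25 or len(k)<6:continue
    (x,y),(w,hh),_=cv2.minAreaRect(k)
    if abs(x-u0)>60 or abs(y-v0)>60:continue
    W=np.array([ray("wrist",p,z,c)[:2] for p in k[:,0]])
    r=cv2.minAreaRect((W*1e4).astype(np.float32));print("px",(x,y),a,"c",np.round(np.array(r[0])/1e4,4),"size",np.round(np.array(r[1])/1e4,4),"ang",r[2])
E
python3 roller.py w1 324 172 .036
python3 - <<'E'
from h import *
import pickle
im=cv2.imread("pics/w1.png");cv2.imwrite("pics/c2.png",np.hstack([cv2.resize(im[132:212,284:364],(390,390),interpolation=cv2.INTER_CUBIC),cv2.resize(im[250:330,110:190],(390,390),interpolation=cv2.INTER_CUBIC)]))
E
```

```text
px (323.7500305175781, 172.25) 2544.5 c [0.6112 0.2301] size [0.0604 0.0612] ang 65.54977416992188
px (323.9554443359375, 173.05445861816406) 110.0 c [0.6114 0.2301] size [0.0156 0.0135] ang 26.249889373779297
```

View pics/c2.png

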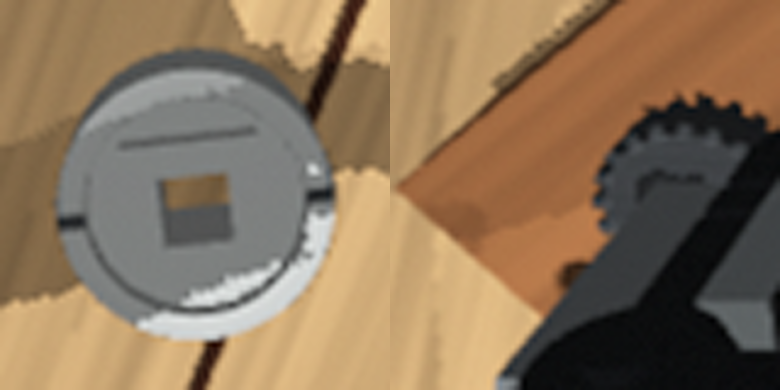

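Run:
```python
from h import *;import pickle
c,s=pickle.load(open("pics/w1.pkl","rb"))
def yaw(a,b):
    d=ray("wrist",b,.0345,c)-ray("wrist",a,.0345,c);return np.degrees(np.arctan2(d[1],d[0])),np.linalg.norm(d)
print(yaw((298.8,177.5),(349.6,172)),yaw((284+118/4.875,132+147/4.875),(284+257/4.875,132+130/4.875)))
print("blackblk",ray("wrist",(480,135),.045,c))
import go;go.go((.6112,.2301,.1),-63)
```

```text
(np.float64(27.29360043952411), np.float64(0.053617955859919186)) (np.float64(28.010174043664204), np.float64(0.029740603911283244))
blackblk [0.7396525  0.32242929 0.045     ]
ee [0.6084 0.2252 0.2297] yaw_y 20.87 tilt 0.23 t 2.1167 open 0.08524464240588973 F [-1.3  1.1  0. ] j [ 0.11  0.49 -0.75  1.36  0.33  1.42 -0.27]
cm [ 0.31  0.46 12.98]
rot [-0.23 -0.09 83.87]
```

```bash
python3 -m handwheel '[{"translation":[0.3,0.5,6],"rotation":[0,0,83.4],"grip":1},{"translation":[0.3,0.5,6],"rotation":[0,0,83.4],"grip":1},{"translation":[0.3,0.5,6],"rotation":[0,0,83.4],"grip":1},{"translation":[0.3,0.5,6],"rotation":[0,0,83.4],"grip":1},{"translation":[0.3,0.5,6],"rotation":[0,0,83.4],"grip":1},{"translation":[0.3,0.5,6],"rotation":[0,0,83.4],"grip":1},{"translation":[0.3,0.5,6],"rotation":[0,0,83.4],"grip":1},{"translation":[0.3,0.5,6],"rotation":[0,0,83.4],"grip":1},{"translation":[0.3,0.5,6],"rotation":[0,0,83.4],"grip":1},{"translation":[0.3,0.5,6],"rotation":[0,0,83.4],"grip":1},{"translation":[0.3,0.5,6],"rotation":[0,0,83.4],"grip":1},{"translation":[0.3,0.5,6],"rotation":[0,0,83.4],"grip":1}]'; python3 -m handwheel '[{"translation":[0,0,0],"rotation":[0,0,0],"grip":1},{"translation":[0,0,0],"rotation":[0,0,0],"grip":1},{"translation":[0,0,0],"rotation":[0,0,0],"grip":1}]' >/dev/null;python3 look.py w2;python3 go.py .6112 .2301 .1 -62.4; python3 roller.py w2 330 220 .036;python3 -c "
from h import *
print(proj('wrist',(.6112,.2301,.036)))"
```

```text
time: 3.12
ee_pos: [0.6131, 0.2227, 0.1714]
eef_rot: [0.0, 0.973, 0.23, -0.0]
force: [-1.1, -0.5, -0.8]
opening: 0.0856
grip_force: 0.0
ee [0.613  0.2237 0.1713] yaw_y -62.81 tilt 0.01 t 3.4167 open 0.08581585269679734 F [ 0.2 -0.2 -0.8] j [-0.07  0.47 -0.48  1.44  0.22  1.28 -1.66]
cm [ 0.13 -0.65  7.13]
rot [ 0.01  0.   -0.41]
px (316.0, 186.5) 3238.5 c [0.6127 0.2289] size [0.0589 0.0594] ang 27.188051223754883
px (316.0, 188.5) 303.0 c [0.6118 0.2285] size [0.0155 0.0159] ang 27.18963623046875
px (315.5, 171.0) 68.0 c [0.6257 0.236 ] size [0.0018 0.0301] ang 27.191688537597656
[314.24176451 188.49619471]
```

```bash
python3 -m handwheel '[{"translation":[0.15,-0.5,4],"rotation":[0,0,0],"grip":1},{"translation":[0.15,-0.5,8],"rotation":[0,0,0],"grip":1},{"translation":[0.15,-0.5,11],"rotation":[0,0,0],"grip":1},{"translation":[0.15,-0.5,13.5],"rotation":[0,0,0],"grip":1},{"translation":[0.15,-0.5,15.5],"rotation":[0,0,0],"grip":1},{"translation":[0.15,-0.5,16.5],"rotation":[0,0,0],"grip":1},{"translation":[0.15,-0.5,16.5],"rotation":[0,0,0],"grip":1},{"translation":[0.15,-0.5,16.5],"rotation":[0,0,0],"grip":1}]' ; python3 go.py .612 .229 .005 -62.8
```

```text
time: 4.08
ee_pos: [0.6124, 0.2294, 0.0068]
eef_rot: [-0.0, 0.972, 0.234, 0.0]
force: [0.6, 0.1, 0.7]
opening: 0.0852
grip_force: 0.0
ee [0.6124 0.2294 0.0068] yaw_y -62.89 tilt 0.02 t 4.0833 open 0.08524237430762073 F [0.6 0.1 0.7] j [-0.1   0.64 -0.44  1.57  0.31  1.01 -1.73]
cm [-0.05  0.02  0.18]
rot [-0.01 -0.02 -0.09]
```

```bash
python3 -m handwheel '[{"translation":[0,0,0.1],"rotation":[0,0,0],"grip":0},{"translation":[0,0,0.1],"rotation":[0,0,0],"grip":0},{"translation":[0,0,0.1],"rotation":[0,0,0],"grip":0},{"translation":[0,0,0.1],"rotation":[0,0,0],"grip":0},{"translation":[0,0,0.1],"rotation":[0,0,0],"grip":0},{"translation":[0,0,0.1],"rotation":[0,0,0],"grip":0}]' 40 ; python3 go.py .612 .229 .005 -62.8
```

```text
time: 4.58
ee_pos: [0.6131, 0.2298, 0.0071]
eef_rot: [-0.0, 0.972, 0.234, 0.001]
force: [-1.5, -0.1, 6.3]
opening: 0.0588
grip_force: 43.7
ee [0.6131 0.2298 0.0071] yaw_y -62.92 tilt 0.16 t 4.5833 open 0.05876389841582715 F [-1.5 -0.1  6.3] j [-0.1   0.64 -0.44  1.57  0.31  1.   -1.73]
cm [-0.14  0.02  0.21]
rot [ 0.03 -0.15 -0.12]
```

```bash
python3 go.py .433 .014 .197 -62.8;python3 -m handwheel '[{"translation":[0,0,-4],"rotation":[0,0,0],"grip":0},{"translation":[0,0,-8],"rotation":[0,0,0],"grip":0},{"translation":[0,0,-12],"rotation":[0,0,0],"grip":0},{"translation":[0,0,-16],"rotation":[0,0,0],"grip":0},{"translation":[-3.5,1.4,-19],"rotation":[0,0,0],"grip":0},{"translation":[-7,2.8,-19],"rotation":[0,0,0],"grip":0},{"translation":[-10.5,4.2,-19],"rotation":[0,0,0],"grip":0},{"translation":[-14,5.6,-19],"rotation":[0,0,0],"grip":0},{"translation":[-17.5,7,-19],"rotation":[0,0,0],"grip":0},{"translation":[-21,8.4,-19],"rotation":[0,0,0],"grip":0},{"translation":[-23.5,9.8,-19],"rotation":[0,0,0],"grip":0},{"translation":[-25.7,10.9,-19],"rotation":[0,0,0],"grip":0}]';python3 -m handwheel '[{"translation":[0,0,0],"rotation":[0,0,0],"grip":0},{"translation":[0,0,0],"rotation":[0,0,0],"grip":0},{"translation":[0,0,0],"rotation":[0,0,0],"grip":0}]' >/dev/null;python3 look.py w3;python3 go.py .495 .046 .2 -62.4; python3 -c "
from h import *
print(proj('wrist',(.495,.046,.129)))"
```

```text
ee [0.6131 0.2298 0.0071] yaw_y -62.92 tilt 0.16 t 4.5833 open 0.05876389841582715 F [-1.5 -0.1  6.3] j [-0.1   0.64 -0.44  1.57  0.31  1.   -1.73]
cm [-25.81  11.02 -19.05]
rot [ 0.03 -0.15 -0.12]
time: 5.58
ee_pos: [0.4314, 0.0134, 0.1958]
eef_rot: [0.001, 0.972, 0.234, 0.0]
force: [0.8, 0.3, -1.3]
opening: 0.0591
grip_force: 44.2
ee [0.4333 0.0162 0.1957] yaw_y -62.85 tilt 0.05 t 5.8833 open 0.058493828939756264 F [-0.2 -0.3 -1.1] j [ 0.29 -0.05 -0.42  1.97 -0.02  1.22 -1.22]
cm [ 6.85  0.16 -0.43]
rot [ 0.02 -0.05 -0.45]
[324.20361833 113.95943462]
```

View pics/w3.png

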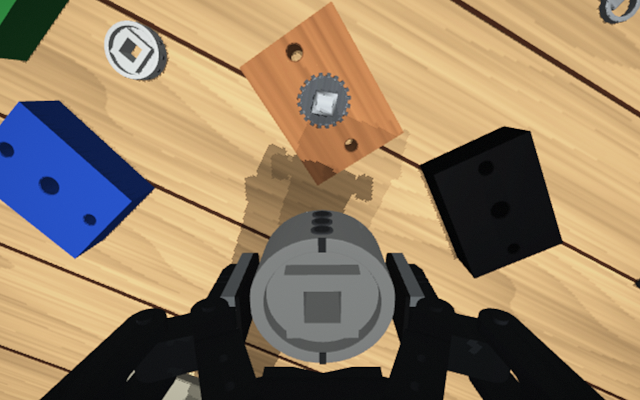

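```bash
python3 -c "
import cv2,numpy as np
im=cv2.imread('pics/w3.png')
cv2.imwrite('pics/c3.png',np.hstack([cv2.resize(im[70:130,295:355],(400,400),interpolation=cv2.INTER_CUBIC),cv2.resize(im[258:358,272:372],(400,400),interpolation=cv2.INTER_CUBIC)]))"
```

```text
(no output)
```

View pics/c3.png

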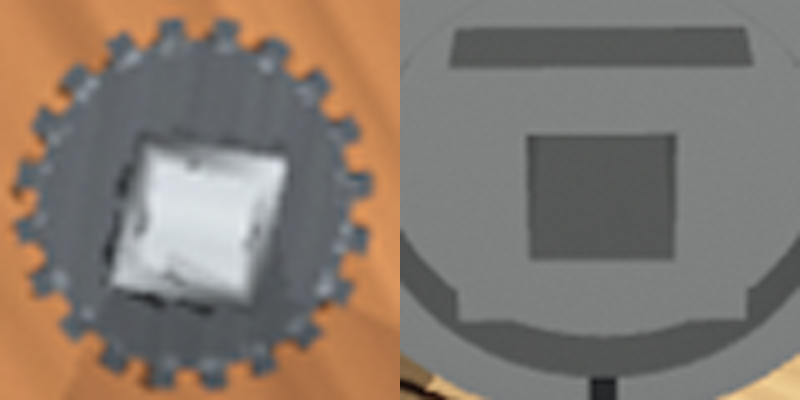

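```bash
cat > fit.py <<'E'
from h import *;import pickle
c,s=pickle.load(open("pics/w3.pkl","rb"))
q=s["eef_rot"];Rt=R.from_quat([q[1],q[2],q[3],q[0]]);ee=np.array(s["ee_pos"])
def quad(C,z):
    W=np.array([ray("wrist",p,z,c) for p in C]);ctr=W.mean(0)
    e=[W[(i+1)%4]-W[i] for i in range(4)];L=[np.linalg.norm(v).round(4) for v in e]
    an=[(np.degrees(np.arctan2(v[1],v[0]))+45)%90-45 for v in e]
    return ctr,L,np.round(an,1)
sh=quad([(295+u/6.667,70+v/6.667) for u,v in((145,145),(288,155),(250,303),(110,287))],.123)
bo=quad([(272+u/4,258+v/4) for u,v in((128,135),(276,135),(275,260),(130,260))],ee[2]+.0289)
print("shaft",sh);print("bore",bo);print("ee",ee)
print("bore in tool",Rt.inv().apply(bo[0]-ee),"shaft in tool",Rt.inv().apply(sh[0]-ee))
E
python3 fit.py
```

```text
shaft (array([0.50046952, 0.04800886, 0.123     ]), [np.float64(0.0133), np.float64(0.0138), np.float64(0.0134), np.float64(0.0132)], array([23.3, 12.8, 20.8, 12.3]))
bore (array([0.43166077, 0.01456069, 0.22475622]), [np.float64(0.0147), np.float64(0.0148), np.float64(0.0149), np.float64(0.0148)], array([27.1, 27.7, 27.1, 26.9]))
ee [0.43319239 0.01581305 0.19585622]
bore in tool [-0.00190023  0.00043756 -0.02890194] shaft in tool [0.0744724  0.00193761 0.07294463]
```

```bash
cat >> fit.py <<'E'
im=cv2.imread("pics/w3.png")[70:130,295:355];g=cv2.cvtColor(cv2.resize(im,None,fx=8,fy=8,interpolation=cv2.INTER_CUBIC),cv2.COLOR_BGR2HSV)
for th in(120,140,160,190,210):
    m=((g[...,2]>th)&(g[...,1]<70)).astype(np.uint8)*255;m=cv2.morphologyEx(m,cv2.MORPH_CLOSE,np.ones((25,25)))
    m=cv2.morphologyEx(m,cv2.MORPH_OPEN,np.ones((25,25)))
    cs=cv2.findContours(m,cv2.RETR_EXTERNAL,cv2.CHAIN_APPROX_NONE)[0]
    if not cs:continue
    k=max(cs,key=cv2.contourArea);W=np.array([ray("wrist",(295+(p[0]+.5)/8-.5,70+(p[1]+.5)/8-.5),.123,c)[:2] for p in k[:,0]])
    r=cv2.minAreaRect((W*1e4).astype(np.float32));print(th,np.array(r[0])/1e4,np.array(r[1])/1e4,r[2],W.mean(0))
E
python3 fit.py|tail -5
```

```text
120 [0.50071821 0.04826044] [0.01412663 0.01492059] 18.570167541503906 [0.50073862 0.04838173]
140 [0.50074873 0.04830949] [0.01273376 0.01561406] 25.666149139404297 [0.50074217 0.04840849]
160 [0.50075444 0.04827169] [0.01213559 0.01526898] 26.001665115356445 [0.50072056 0.04839657]
190 [0.50135874 0.04812647] [0.01153592 0.0129918 ] 20.19875144958496 [0.50125412 0.0481036 ]
210 [0.50134731 0.04745875] [0.01008937 0.01199767] 26.80220603942871 [0.5019339  0.04784661]
```

```bash
python3 go.py .5024 .0492 .15 -71
```

```text
ee [0.4333 0.0162 0.1957] yaw_y -62.85 tilt 0.05 t 5.8833 open 0.058493828939756264 F [-0.2 -0.3 -1.1] j [ 0.29 -0.05 -0.42  1.97 -0.02  1.22 -1.22]
cm [7.65 0.21 4.58]
rot [ 0.01 -0.05  8.15]
```

```bash
python3 -m handwheel '[{"translation":[3.8,0.1,0],"rotation":[0,0,4],"grip":0},{"translation":[6,0.2,2],"rotation":[0,0,8],"grip":0},{"translation":[7.65,0.2,4],"rotation":[0,0,8],"grip":0},{"translation":[7.65,0.2,4.5],"rotation":[0,0,8],"grip":0},{"translation":[7.65,0.2,4.5],"rotation":[0,0,8],"grip":0},{"translation":[7.65,0.2,4.5],"rotation":[0,0,8],"grip":0}]';python3 look.py w4; python3 go.py .5024 .0492 .15 -71
```

```text
time: 6.38
ee_pos: [0.5016, 0.0489, 0.1503]
eef_rot: [-0.0, 0.986, 0.166, -0.001]
force: [-0.5, 0.4, -0.6]
opening: 0.0589
grip_force: 44.2
ee [0.5019 0.0485 0.1509] yaw_y -70.89 tilt 0.02 t 6.4333 open 0.0591612177904161 F [ 1.2 -0.5 -1.2] j [ 0.23  0.16 -0.45  1.86  0.08  1.14 -1.49]
cm [ 0.07 -0.05  0.09]
rot [ 0.01 -0.02  0.11]
```

```bash
python3 -c "
import cv2,numpy as np
im=cv2.imread('pics/w4.png');s=manip=None
sd=__import__('h').manip.grab_frame('side');cv2.imwrite('pics/s4.png',sd)
cv2.imwrite('pics/c4.png',np.hstack([cv2.resize(im[200:400,220:420],(400,400)),cv2.resize(sd[190:290,260:360],(400,400),interpolation=cv2.INTER_CUBIC)]))"
```

```text
(no output)
```

View pics/c4.png

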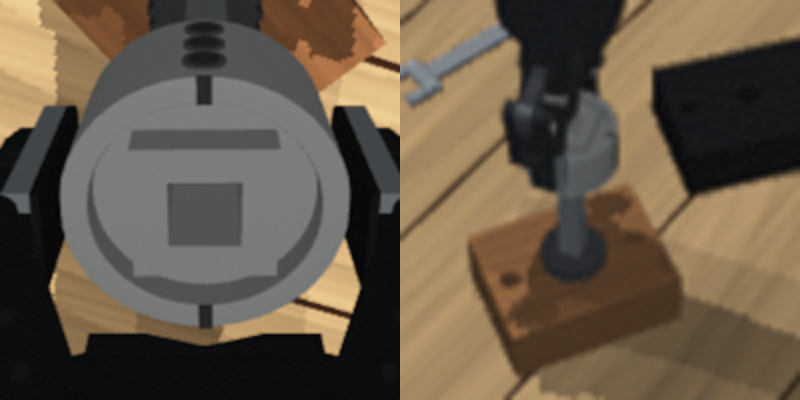

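```bash
python3 -m handwheel '[{"translation":[0.05,-0.05,0.8],"rotation":[0,0,0],"grip":0},{"translation":[0.05,-0.05,1.4],"rotation":[0,0,0],"grip":0},{"translation":[0.05,-0.05,1.8],"rotation":[0,0,0],"grip":0},{"translation":[0.05,-0.05,2.2],"rotation":[0,0,0],"grip":0},{"translation":[0.05,-0.05,2.6],"rotation":[0,0,0],"grip":0},{"translation":[0.05,-0.05,3],"rotation":[0,0,0],"grip":0}]'; python3 go.py .5024 .0492 .064 -71
```

```text
time: 6.98
ee_pos: [0.5021, 0.049, 0.1199]
eef_rot: [0.0, 0.986, 0.166, -0.0]
force: [-0.0, -0.2, -1.2]
opening: 0.059
grip_force: 44.3
ee [0.5021 0.049  0.1199] yaw_y -70.92 tilt 0.01 t 6.9833 open 0.05898522879269201 F [-0.  -0.2 -1.2] j [ 0.22  0.2  -0.45  1.89  0.1   1.08 -1.5 ]
cm [ 0.03 -0.01  5.59]
rot [0.01 0.   0.08]
```

```bash
python3 -m handwheel '[{"translation":[0,0,0.6],"rotation":[0,0,0],"grip":0},{"translation":[0,0,1.3],"rotation":[0,0,0],"grip":0},{"translation":[0,0,2],"rotation":[0,0,0],"grip":0},{"translation":[0,0,2.7],"rotation":[0,0,0],"grip":0},{"translation":[0,0,3.4],"rotation":[0,0,0],"grip":0},{"translation":[0,0,4.1],"rotation":[0,0,0],"grip":0},{"translation":[0,0,4.7],"rotation":[0,0,0],"grip":0},{"translation":[0,0,5.1],"rotation":[0,0,0],"grip":0},{"translation":[0,0,5.3],"rotation":[0,0,0],"grip":0},{"translation":[0,0,5.4],"rotation":[0,0,0],"grip":0}]'; python3 go.py .5024 .0492 .064 -71
```

```text
time: 7.82
ee_pos: [0.5021, 0.049, 0.066]
eef_rot: [-0.0, 0.986, 0.166, -0.0]
force: [0.3, 0.1, -1.8]
opening: 0.0593
grip_force: 44.3
ee [0.5021 0.049  0.066 ] yaw_y -70.91 tilt 0.02 t 7.8167 open 0.0592660029702934 F [ 0.3  0.1 -1.8] j [ 0.21  0.27 -0.44  1.94  0.14  0.97 -1.54]
cm [ 0.04 -0.01  0.2 ]
rot [-0.    0.02  0.09]
```

```bash
python3 -m handwheel '[{"translation":[0,0,0.1],"rotation":[0,0,0],"grip":0},{"translation":[0,0,0.2],"rotation":[0,0,0],"grip":0},{"translation":[0,0,0.25],"rotation":[0,0,0],"grip":0},{"translation":[0,0,0.25],"rotation":[0,0,0],"grip":0}]'; python3 go.py .5024 .0492 .064 -71
```

```text
time: 8.15
ee_pos: [0.5023, 0.049, 0.0641]
eef_rot: [0.0, 0.986, 0.166, 0.0]
force: [-1.7, 0.4, 1.7]
opening: 0.0592
grip_force: 44.4
ee [0.5023 0.049  0.0641] yaw_y -70.92 tilt 0.02 t 8.15 open 0.059223010237682755 F [-1.7  0.4  1.7] j [ 0.21  0.27 -0.44  1.94  0.14  0.96 -1.54]
cm [ 0.01 -0.02  0.01]
rot [ 0.02 -0.02  0.08]
```

```bash
python3 -m handwheel '[{"translation":[0,0,0],"rotation":[0,0,0],"grip":1},{"translation":[0,0,0],"rotation":[0,0,0],"grip":1},{"translation":[0,0,0],"rotation":[0,0,0],"grip":1},{"translation":[0,0,0],"rotation":[0,0,0],"grip":1},{"translation":[0,0,0],"rotation":[0,0,0],"grip":1},{"translation":[-0.2,0,-1.5],"rotation":[0,0,0],"grip":1},{"translation":[-0.2,0,-3],"rotation":[0,0,0],"grip":1},{"translation":[-0.2,0,-3.4],"rotation":[0,0,0],"grip":1},{"translation":[-0.2,0,-3.4],"rotation":[0,0,0],"grip":1},{"translation":[-0.2,0,-3.4],"rotation":[0,0,0],"grip":1}]'; python3 look.py w5;python3 roller.py w5 320 300 .093;python3 go.py .5024 .0492 .098 -71;python3 -c "
from h import *
cv2.imwrite('pics/c5.png',np.hstack([cv2.resize(cv2.imread('pics/w5.png')[200:400,220:420],(400,400)),cv2.resize(manip.grab_frame('side')[190:290,260:360],(400,400),interpolation=cv2.INTER_CUBIC)]))"
```

```text
time: 8.98
ee_pos: [0.5003, 0.0483, 0.0975]
eef_rot: [0.0, 0.986, 0.166, 0.0]
force: [-0.2, 0.6, 0.2]
opening: 0.0856
grip_force: 0.0
px (321.9230651855469, 257.3846130371094) 7652.5 c [0.5017 0.0487] size [0.0591 0.0588] ang 52.60285186767578
ee [0.5    0.0483 0.0971] yaw_y -70.92 tilt 0.04 t 9.0333 open 0.08518934809914443 F [ 0.4 -0.2 -1. ] j [ 0.22  0.22 -0.45  1.92  0.11  1.03 -1.51]
cm [ 0.26 -0.01 -0.09]
rot [-0.    0.04  0.08]
```

View pics/c5.png

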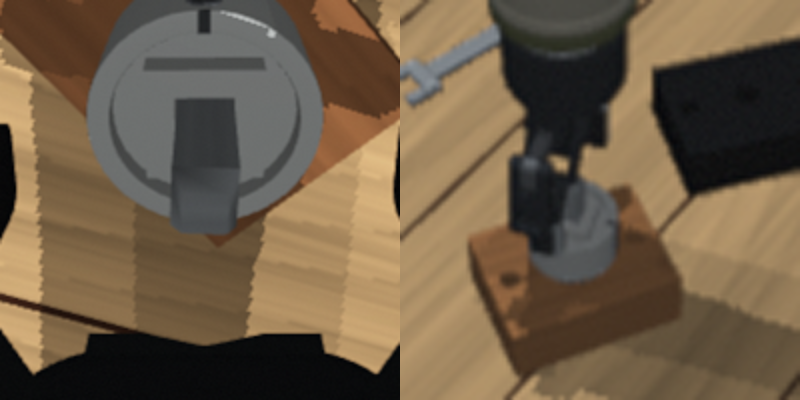

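```bash
python3 -m handwheel '[{"translation":[0.05,0,-0.1],"rotation":[0,0,0],"grip":0},{"translation":[0.05,0,-0.1],"rotation":[0,0,0],"grip":0},{"translation":[0.05,0,-0.1],"rotation":[0,0,0],"grip":0},{"translation":[0.05,0,-0.1],"rotation":[0,0,0],"grip":0},{"translation":[0.05,0,-0.1],"rotation":[0,0,0],"grip":0},{"translation":[0.05,0,-0.1],"rotation":[0,0,0],"grip":0},{"translation":[0.05,0,-0.1],"rotation":[0,0,0],"grip":0},{"translation":[0.05,0,-0.1],"rotation":[0,0,0],"grip":0}]' 90;python3 go.py .5024 .0492 .098 -71
```

```text
time: 9.75
ee_pos: [0.501, 0.0485, 0.099]
eef_rot: [0.0, 0.986, 0.166, 0.0]
force: [0.4, 1.2, 2.0]
opening: 0.012
grip_force: 88.0
ee [0.501  0.0485 0.099 ] yaw_y -70.92 tilt 0.04 t 9.75 open 0.011976493178066884 F [0.4 1.2 2. ] j [ 0.22  0.22 -0.45  1.91  0.11  1.03 -1.51]
cm [ 0.15 -0.02  0.1 ]
rot [ 0.01 -0.04  0.08]
```

```bash
python3 -m handwheel '[{"translation":[0,0,-0.5],"rotation":[0,0,0],"grip":0},{"translation":[0,0,-1.2],"rotation":[0,0,0],"grip":0},{"translation":[0,0,-2],"rotation":[0,0,0],"grip":0},{"translation":[0,0,-3],"rotation":[0,0,0],"grip":0},{"translation":[0,0,-4],"rotation":[0,0,0],"grip":0},{"translation":[0,0,-5.5],"rotation":[0,0,0],"grip":0},{"translation":[0,0,-7],"rotation":[0,0,0],"grip":0},{"translation":[0,0,-7],"rotation":[0,0,0],"grip":0},{"translation":[0,0,-7],"rotation":[0,0,0],"grip":0}]';python3 look.py w6
python3 - <<'E'
from h import *;import pickle
s=manip.state();ee=np.array(s["ee_pos"]);print(s["opening"],s["force"])
c,_=pickle.load(open("pics/w6.pkl","rb"))
import subprocess
print(subprocess.run(f"python3 roller.py w6 320 240 {ee[2]-.0055}".split(),capture_output=True,text=True).stdout)
# pick lens estimate refinement: side-view ring contour
sd=manip.grab_frame("side");g=cv2.cvtColor(sd,cv2.COLOR_BGR2GRAY)[100:145,360:395]
m=(g<70).astype(np.uint8)*255
for k in cv2.findContours(m,cv2.RETR_EXTERNAL,cv2.CHAIN_APPROX_NONE)[0]:
    if len(k)>20:print("ring",np.array(cv2.fitEllipse(k)[0])+[360,100],cv2.fitEllipse(k)[1:])
import go;go.go((.556,-.222,.232),-5)
E
```

```text
time: 10.5
ee_pos: [0.5013, 0.0486, 0.1697]
eef_rot: [0.0, 0.986, 0.166, 0.001]
force: [0.1, 0.3, -5.4]
opening: 0.0119
grip_force: 88.0
0.011950950939411367 [ 0.90256333 -0.52154356 -3.38979398]
px (346.0000305175781, 290.5000305175781) 35.0 c [0.4891 0.0312] size [0.0036 0.0068] ang 68.96884155273438
px (297.75, 290.25) 30.5 c [0.4811 0.0547] size [0.0071 0.0036] ang 59.128013610839844
px (322.5, 299.0) 652.0 c [0.4803 0.041 ] size [0.0197 0.0141] ang 18.37078857421875
px (322.1910095214844, 235.70982360839844) 5796.5 c [0.5134 0.0526] size [0.0513 0.0586] ang 18.38589859008789

this script no longer has the robotException ignored in: <_io.TextIOWrapper mode='rw' encoding='UTF-8'>
Traceback (most recent call last):
BrokenPipeError: [Errno 32] Broken pipe
```

```bash
python3 go.py .56 -.18 .237 -5
```

```text
ee [0.5007 0.0484 0.1688] yaw_y -70.93 tilt 0.03 t 10.55 open 0.011950950939411367 F [ 0.9 -0.5 -3.4] j [ 0.24  0.14 -0.45  1.84  0.07  1.17 -1.48]
cm [-1.86 23.53 -6.82]
rot [ 3.000e-02 -0.000e+00 -6.593e+01]
```

Run:
```python
from h import *
sd=manip.grab_frame("side");cv2.imwrite("pics/s6.png",sd);g=cv2.cvtColor(sd,cv2.COLOR_BGR2GRAY)[95:150,355:400]
for th in(45,60,75):
  m=cv2.morphologyEx((g<th).astype(np.uint8)*255,cv2.MORPH_CLOSE,np.ones((3,3)))
  for k in cv2.findContours(m,cv2.RETR_EXTERNAL,cv2.CHAIN_APPROX_NONE)[0]:
    if len(k)>20:print("ring",th,np.array(cv2.fitEllipse(k)[0])+[355,95],cv2.fitEllipse(k)[1:])
# side bias: white cap of tub and shaft/roller known spots
for n in("side","top"):
    im=sd if n=="side" else manip.grab_frame(n)
    if n=="top":cv2.imwrite("pics/t6.png",im)
    h=cv2.cvtColor(im,cv2.COLOR_BGR2HSV)
    # green and blue block tops as landmarks
    for nm,lo,hi in(("green",(50,120,90),(75,255,255)),("blue",(105,150,120),(130,255,255)),("wood",(5,120,110),(14,255,255))):
        m=cv2.inRange(h,lo,hi);k=max(cv2.findContours(m,cv2.RETR_EXTERNAL,cv2.CHAIN_APPROX_NONE)[0],key=cv2.contourArea)
        M=cv2.moments(k);uv=(M["m10"]/M["m00"],M["m01"]/M["m00"]);print(n,nm,np.round(uv,1),M["m00"],ray(n,uv,.045).round(4))
```

```text
ring 45 [379.25925255 124.54076195] ((14.054841995239258, 19.967973709106445), 89.09547424316406)
ring 60 [381.78607368 123.82619858] ((14.70195484161377, 31.354467391967773), 77.1885757446289)
ring 75 [378.25301933 121.19457054] ((43.673988342285156, 52.14014434814453), 11.897390365600586)
side green [229.7 353.8] 1991.0 [0.4603 0.3601 0.045 ]
side blue [314.7 350.3] 1960.5 [0.3141 0.2422 0.045 ]
side wood [287.7 254. ] 268.0 [0.5301 0.0724 0.045 ]
top green [162.8 219.3] 1315.0 [0.4669 0.3566 0.045 ]
top blue [203.7 274. ] 1314.0 [0.3204 0.2377 0.045 ]
top wood [294.4 214.3] 73.5 [ 0.4912 -0.0056  0.045 ]
```

```bash
python3 -m handwheel '[{"translation":[0,1,-1.5],"rotation":[0,0,-5],"grip":0},{"translation":[-0.2,3,-3],"rotation":[0,0,-11],"grip":0},{"translation":[-0.5,5.5,-4.5],"rotation":[0,0,-17],"grip":0},{"translation":[-0.7,8,-6],"rotation":[0,0,-23],"grip":0},{"translation":[-0.9,10.5,-6.8],"rotation":[0,0,-29],"grip":0},{"translation":[-1.1,13,-6.8],"rotation":[0,0,-35],"grip":0},{"translation":[-1.3,15.5,-6.8],"rotation":[0,0,-41],"grip":0},{"translation":[-1.5,18,-6.8],"rotation":[0,0,-47],"grip":0},{"translation":[-1.7,20.5,-6.8],"rotation":[0,0,-53],"grip":0},{"translation":[-1.8,22,-6.8],"rotation":[0,0,-58],"grip":0},{"translation":[-1.9,23,-6.8],"rotation":[0,0,-63],"grip":0},{"translation":[-1.9,23.5,-6.8],"rotation":[0,0,-66],"grip":0}]';python3 -m handwheel '[{"translation":[0,0,0],"rotation":[0,0,0],"grip":0},{"translation":[0,0,0],"rotation":[0,0,0],"grip":0},{"translation":[0,0,0],"rotation":[0,0,0],"grip":0}]'>/dev/null
python3 go.py .562 -.2245 .237 -5; python3 look.py w7;python3 - <<'E'
from h import *
s=manip.state();ee=np.array(s["ee_pos"]);mid=ee-[0,0,.024]
for n in("side","top"):
    a=cv2.imread(f"pics/{n[0]}6.png");b=manip.grab_frame(n);cv2.imwrite(f"pics/{n[0]}7.png",b)
    h=cv2.cvtColor(b,cv2.COLOR_BGR2HSV);print(n,"mid",proj(n,mid),"top",proj(n,mid+[0,0,.018]))
    d=cv2.absdiff(a,b).max(2);u,v=proj(n,mid).astype(int);w=np.s_[v-35:v+35,u-35:u+35]
    m=((h[...,1]<50)&(h[...,2]>110)&(d>25)).astype(np.uint8)[w]*255
    for k in cv2.findContours(m,cv2.RETR_EXTERNAL,cv2.CHAIN_APPROX_NONE)[0]:
        x=cv2.boundingRect(k)
        if x[2]*x[3]>60:print(n,"box",x[0]+u-35,x[1]+v-35,x[2:])
E
```

```text
time: 11.65
ee_pos: [0.5591, -0.1819, 0.2353]
eef_rot: [-0.001, 0.736, 0.677, -0.001]
force: [-0.2, -0.4, -4.1]
opening: 0.0124
grip_force: 88.3
ee [ 0.5595 -0.179   0.2363] yaw_y -4.99 tilt 0.05 t 11.9 open 0.012240836644843869 F [-0.3 -0.  -3.2] j [ 0.54  0.27 -0.37  1.54  0.1   1.35  0.07]
cm [-4.51  0.65 -0.07]
rot [-0.05 -0.03  0.01]
side mid [334.0637158  153.23221809] top [334.27820354 148.11651437]
top mid [363.79543232 186.80040472] top [364.52107489 186.22481006]
top box 350 151 (48, 70)
```

Run:
```python
from h import *
b=cv2.cvtColor(cv2.imread("pics/s7.png"),cv2.COLOR_BGR2GRAY)
print("col334",list(zip(range(130,190),b[130:190,334].tolist())))
print("row153",list(zip(range(310,362),b[153,310:362].tolist())))
h=cv2.cvtColor(cv2.imread("pics/s7.png"),cv2.COLOR_BGR2HSV)
print("S row",h[153,310:362,1].tolist())
c=cv2.cvtColor(cv2.imread("pics/s0.png") if False else cv2.imread("pics/side0.png"),cv2.COLOR_BGR2GRAY)
for v in range(106,142,3):print(v,c[v,358:400].tolist())
```

```text
col334 [(130, 23), (131, 24), (132, 27), (133, 25), (134, 21), (135, 20), (136, 22), (137, 43), (138, 64), (139, 68), (140, 60), (141, 56), (142, 55), (143, 55), (144, 54), (145, 56), (146, 57), (147, 54), (148, 52), (149, 66), (150, 88), (151, 95), (152, 90), (153, 83), (154, 89), (155, 94), (156, 89), (157, 86), (158, 86), (159, 86), (160, 85), (161, 86), (162, 86), (163, 85), (164, 80), (165, 57), (166, 46), (167, 60), (168, 65), (169, 65), (170, 71), (171, 117), (172, 144), (173, 151), (174, 150), (175, 151), (176, 143), (177, 116), (178, 99), (179, 130), (180, 147), (181, 148), (182, 143), (183, 138), (184, 140), (185, 144), (186, 145), (187, 145), (188, 136), (189, 128)]
row153 [(310, 97), (311, 127), (312, 145), (313, 146), (314, 145), (315, 144), (316, 144), (317, 144), (318, 143), (319, 140), (320, 138), (321, 137), (322, 137), (323, 134), (324, 114), (325, 78), (326, 82), (327, 88), (328, 86), (329, 73), (330, 82), (331, 91), (332, 89), (333, 83), (334, 83), (335, 87), (336, 88), (337, 84), (338, 82), (339, 89), (340, 94), (341, 98), (342, 96), (343, 94), (344, 86), (345, 8
[... 2033 characters left out ...]
37, 53, 76, 65, 26, 40, 78, 93, 65, 64, 66, 65, 66, 87, 132, 141, 141, 140, 140, 140]
133 [139, 139, 140, 143, 144, 142, 137, 135, 134, 133, 133, 132, 133, 134, 134, 131, 123, 112, 95, 87, 55, 50, 37, 53, 82, 117, 128, 134, 127, 83, 62, 64, 67, 66, 69, 99, 138, 139, 140, 141, 142, 143]
136 [144, 144, 142, 140, 136, 133, 133, 132, 132, 132, 132, 133, 132, 134, 137, 140, 140, 136, 125, 93, 83, 117, 135, 138, 138, 134, 133, 134, 124, 72, 62, 66, 67, 66, 81, 122, 141, 143, 143, 143, 140, 136]
139 [139, 135, 134, 132, 133, 133, 132, 131, 132, 133, 136, 138, 140, 139, 134, 122, 88, 79, 115, 135, 137, 138, 138, 136, 133, 133, 134, 129, 98, 63, 63, 66, 65, 68, 100, 143, 143, 139, 136, 134, 133, 135]
```

Run:
```python
from h import *
s=manip.state();ee=np.array(s["ee_pos"]);mid=ee-[0,0,.024];print(ee)
t=np.linspace(0,2*np.pi,73)
for nm,dz,r,obs in(("rim bottom",-.0165,.03,164.8),("gear bottom",-.03,.022,170.6)):
    v=max((proj("side",mid+[r*np.cos(a),r*np.sin(a),dz]) for a in t),key=lambda q:q[1]);print(nm,v,"obs row",obs)
def tri(uvt,uvs):
    o1,d1=ray_od("top",uvt);o2,d2=ray_od("side",uvs)
    A=np.c_[d1,-d2];k=np.linalg.lstsq(A,o2-o1,rcond=None)[0];p,q=o1+k[0]*d1,o2+k[1]*d2;return p,q
# column axis top
h=cv2.imread("pics/t7.png");g=cv2.cvtColor(h,cv2.COLOR_BGR2GRAY)
x=np.array([np.cos(np.radians(85)),np.sin(np.radians(85)),0])
for du,dv in((0,0),(1,0),(1,-1),(1,-2),(1,-3)):
    o,d=ray_od("side",(375.6-du,124.2-dv))
    for c in((.538,-.4754),(.540,-.474)):
        l=np.r_[c,0]+.1*x;k=((l-o)[:2]@d[:2])/(d[:2]@d[:2]);print(du,dv,c,"lens on side ray",(o+k*d).round(4),"lens xy",l[:2].round(4))
# held roller in top view
b=g;u,v=proj("top",mid+[0,0,.018]);print("top pred",u,v);r=int(round(v))
print("row",list(zip(range(335,395),b[r+6,335:395].tolist())))
```

```text
[ 0.55960662 -0.17910296  0.23676562]
rim bottom [333.94929846 164.73592247] obs row 164.8
gear bottom [333.7751373  166.53416049] obs row 170.6
0 0 (0.538, -0.4754) lens on side ray [ 0.543  -0.3776  0.2038] lens xy [ 0.5467 -0.3758]
0 0 (0.54, -0.474) lens on side ray [ 0.5428 -0.3773  0.204 ] lens xy [ 0.5487 -0.3744]
1 0 (0.538, -0.4754) lens on side ray [ 0.5457 -0.3763  0.2034] lens xy [ 0.5467 -0.3758]
1 0 (0.54, -0.474) lens on side ray [ 0.5455 -0.376   0.2037] lens xy [ 0.5487 -0.3744]
1 -1 (0.538, -0.4754) lens on side ray [ 0.5453 -0.3765  0.1998] lens xy [ 0.5467 -0.3758]
1 -1 (0.54, -0.474) lens on side ray [ 0.5452 -0.3762  0.2   ] lens xy [ 0.5487 -0.3744]
1 -2 (0.538, -0.4754) lens on side ray [ 0.545  -0.3766  0.1961] lens xy [ 0.5467 -0.3758]
1 -2 (0.54, -0.474) lens on side ray [ 0.5448 -0.3763  0.1964] lens xy [ 0.5487 -0.3744]
1 -3 (0.538, -0.4754) lens on side ray [ 0.5447 -0.3768  0.1925] lens xy [ 0.5467 -0.3758]
1 -3 (0.54, -0.474) lens on side ray [ 0.5445 -0.3765  0.1927] lens xy [ 0.5487 -0.3744]
top pred 364.6102972329597 186.18353415491768
row [(335, 139), (336, 122), (337, 86), (338, 53), (339, 43), (340, 59), (341, 76), (342, 89), (343, 89), (344, 89), (345, 89), (346, 86), (347, 85), (348, 83), (349, 71), (350, 60), (351, 59), (352, 88), (353, 130), (354, 155), (355, 159), (356, 159), (357, 145), (358, 122), (359, 114), (360, 139), (361, 159), (362, 160), (363, 155), (364, 147), (365, 127), (366, 128), (367, 133), (368, 137), (369, 135), (370, 140), (371, 142), (372, 140), (373, 144), (374, 144), (375, 146), (376, 146), (377, 146), (378, 150), (379, 146), (380, 147), (381, 149), (382, 149), (383, 146), (384, 146), (385, 145), (386, 144), (387, 147), (388, 145), (389, 149), (390, 145), (391, 150), (392, 146), (393, 147), (394, 144)]
```

```bash
python3 -m handwheel '[{"translation":[-1,0,0.2],"rotation":[0,0,0],"grip":0},{"translation":[-2,0.1,0.4],"rotation":[0,0,0],"grip":0},{"translation":[-3,0.2,0.6],"rotation":[0,0,0],"grip":0},{"translation":[-4,0.3,0.8],"rotation":[0,0,0],"grip":0},{"translation":[-4.5,0.35,0.8],"rotation":[0,0,0],"grip":0},{"translation":[-4.7,0.35,0.8],"rotation":[0,0,0],"grip":0},{"translation":[-4.7,0.35,0.8],"rotation":[0,0,0],"grip":0},{"translation":[-4.7,0.35,0.8],"rotation":[0,0,0],"grip":0},{"translation":[-4.7,0.35,0.8],"rotation":[0,0,0],"grip":0},{"translation":[-4.7,0.35,0.8],"rotation":[0,0,0],"grip":0},{"translation":[-4.7,0.35,0.8],"rotation":[0,0,0],"grip":0},{"translation":[-4.7,0.35,0.8],"rotation":[0,0,0],"grip":0}]'; python3 look.py w8; python3 go.py .559 -.2265 .229 -5
python3 - <<'E'
from h import *;import pickle
# roller top seen by wrist: same place in tool frame as right after lift (home, no slip)?
for n in("w6","w8"):
    im=cv2.imread(f"pics/{n}.png");h=cv2.cvtColor(im,cv2.COLOR_BGR2HSV)
    m=((h[...,1]<60)&(h[...,2]>80)).astype(np.uint8)*255
    k=[k for k in cv2.findContours(m,cv2.RETR_EXTERNAL,cv2.CHAIN_APPROX_NONE)[0] if cv2.pointPolygonTest(cv2.convexHull(k),(322,236),False)>0]
    print(n,[cv2.boundingRect(q) for q in k])
E
```

```text
time: 13.05
ee_pos: [0.5592, -0.2266, 0.2289]
eef_rot: [0.0, 0.737, 0.676, 0.0]
force: [-0.8, 0.5, -3.4]
opening: 0.0119
grip_force: 88.3
ee [ 0.5591 -0.2267  0.2289] yaw_y -4.9 tilt 0.01 t 13.1 open 0.012243087226587254 F [ 0.   0.1 -3.9] j [ 0.59  0.31 -0.34  1.51  0.11  1.34  0.15]
cm [ 0.02 -0.02 -0.01]
rot [0.01 0.   0.1 ]
w6 [(264, 188, 117, 97)]
w8 [(264, 188, 117, 96)]
```

```bash
python3 -c "
from station import manip
print(manip.finish_job())"
```

```text
the job is handed in; nothing more can be done
None
```

The roller went down onto the gear, and the job is handed in with the shaft and roller held upright and still. By my measurements the roller's middle is at the focus and a pocket row faces the lens to within about 1°. I estimate the lens position to within several mm. The hand-in gave back no verdict, so I don't know how it was judged.

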